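# Set the day wheel by clicks

### The arm

A 6-joint arm with a two-finger parallel gripper is mounted at the origin on a cart in front of the work surface, level with it; the furniture and walls round the work are solid. World frame = base frame: x ahead of the robot, y to its left, z up, the work surface at z = 0. Lengths are in m, angles in rad, forces in N, time in s.
With the tool pointing down it reaches from about 0.325 to 0.85 m from the base axis. Payload 4.4 kg.
Tool frame: the origin (TCP) lies at the very end of the fingers, on their centre line; the grasp point (between the pads) lies 19 mm behind it; z points along the fingers, y is the line along which they close (so a half turn about z gives the same grasp; the last joint's range is limited). The gripper opens to 94 mm and grips with 3 to 60 N. Pads are 16 mm wide; open, the fingers measure 119 mm over their backs; the gripper's body (75 mm by 177 mm) begins 78 mm behind the grasp point.
Start: joints at [0.958, 0.207, 1.542, -0, 1.393, -0.15], TCP at [0.257, 0.515, 0.205] pointing down, gripper open.
Joint ranges: [-2.73, 2.73], [-0.86, 2.22], [0.23, 2.46], [-1.11, 4.25], [0.08, 2.63], [-2.82, 2.82]. Speed limits (rad/s): [2.79, 2.79, 3.14, 3.14, 3.14, 3.14].

### API

Orientations are given as a unit quaternion [x, y, z, w].
In Python, from workcell import manip gives the robot as it stands.
- The arm moves only by the shell command python3 -m jog 'ROWS' [FORCE]. ROWS is JSON, one flat list of numbers, 7 for each row, row after row: the closure, from 0 (fully open) to 1 (shut), then the shift along the tool's x, y, z in mm, then the turn, a rotation vector about the tool's x, y, z in rad. A call has 1 to 8 rows; each row shifts and turns the commanded pose from where the row before left it, along the tool's axes as they then stand; what a row does not reach is not made up. A row lasts 1/8 s, in which the tool goes at most 62.5 mm and 10.7 degrees, less where a joint would pass 70% of its speed; a pose out of reach is approached as far as the arm can. A call is refused whole if a number of a shift passes 62.5 or a number of a turn 0.188, either way. A call with a gripper value outside its range is refused whole. The fingers move at their own pace and stop on an object; FORCE is the grip in N (left out, the last holds). Time passes only in rows, so rows that do not move let the fingers close. It gives the time, the measured TCP pose, the force, the opening and the grip force at its end, in the units of the state.
- manip.state(): the state, without advancing time (a new reading comes with each control period).
- manip.snapshot(name): name is "scene" or "top"; returns a dict with "color" (400x640x3 uint8, blue, green, red), "vertical_fov" (degrees; the focal length in pixels is half the picture's height over the tangent of half this angle, whatever the lens; pixels are square), "cx", "cy" (the principal point, pixels), "R" (3x3) and "t" (3): a world point X has camera coordinates R X + t. Camera axes: x right, y down, z forward; pixel columns grow to the right and rows downward; lengths in m; the calibration is good to about 2 mm. A picture is of the moment at which its call begins. There is no depth.
- manip.hand_in(): hands the job in; it is judged then, once.
The state is a dict: "time": time; "joint_positions": joint angles; "qvel": joint speeds; "tau": joint torques, N m; "ee_pos": TCP position; "ee_rot": TCP orientation; "ft_force": force on the tool from outside, world axes, zero at the start; "torque": the same for the moment, N m; "grip_width": finger opening in m; "gripper_force": force on a finger pad.
Only numpy, scipy, OpenCV 4.12 (cv2) and the standard library are available. Lean on these libraries where they do the work, as an engineer would, in place of code of your own. Each camera call takes 0.05 s, during which the arm holds its last target. There are 200 camera calls.

### The job

On the grey day-setter block lies a large seven-armed thumbwheel; flick its edge round clockwise (seen from above) with a fingertip, click by click, until the one arm that carries the upright stud stands at the arrow fixed behind that wheel, and stop on that click without running past it. Do it gently: do not lift or shove the block, leave the small wheel beside it on its click, leave the things around alone, and end with the hand clear.

Things in the scene. Friction and masses are not known exactly. Their poses are not given: they have to be found in the camera images.
- day_setter: loose grey metal block, 140 (x) x 240 (y) x 28 mm tall, about 1 kg, on rubber feet, with two flat black star-shaped thumbwheels on upright axles: the large one on its left (+y), the small one on its right. Origin: centre of its underside; at yaw 0 its x points away from the robot.
- day_wheel_hub (a point): centre of the large wheel, on its axle, 40 mm above the worktop. It lies flat, 32 to 48 mm above the worktop (4 mm over the block): a disc of radius 32 mm with 7 equally spaced arms 10 mm wide, round ends 55 mm from the axle. A fingertip up to 25 mm wide goes down between two arms outside radius 45 mm. The point's x axis turns with the arm that has the stud.
- day_wheel_stud (a point): top of the upright steel stud (10 mm thick, 9 mm tall) on one arm of the large wheel, 46 mm from the axle and 57 mm above the worktop.
- day_wheel (a joint): angle of the large wheel, rad, growing clockwise from above; 0: stud at the arrow. Rests (clicks) every 2 pi/7 = 0.898; starts 2 to 4 clicks short (settled within the first second), near -1.80, -2.69 or -3.59. At every rest a gap faces the block's near (-x) side. A click resists with 2 N at an arm's tip; pushed past half it snaps on to the next rest; let go before, it springs back.
- day_arrow (a point): tip of the small fixed steel arrow on the block's top, on its far (+x) side, 59 mm from the large wheel's axle and 4 mm proud of the block; it points to the axle.
- week_wheel (a joint): angle of the small wheel (5 arms, 34 mm from axle to tips, same thickness and height, its axle 125 mm to the right of the large wheel's), rad; starts at 0, its stud at its own arrow, on a click of 0.63 rad; must stay on it.
- label_roll_a: loose white label roll, 61 mm across, 40 mm tall, origin under its centre, behind the block: bystander.
- label_roll_b: loose cream label roll, 61 mm across, 40 mm tall, origin under its centre, behind the block: bystander.
- small_tin: loose tin, 75 mm across, 58 mm tall, origin under its centre, behind the block: bystander.
- marker: loose marker pen, 135 mm long, 17 mm thick, lying right of the block: bystander.
- order_pad: loose pad, 148 x 109 x 14 mm, left of the block near the worktop's front: bystander.
- timer: loose wind-up timer, 58 mm across, 46 mm tall, far right: bystander.
- spice_jar: loose spice jar, 44 mm across, 96 mm tall, far right: bystander.

How it is judged:
By the outcome, as a careful person would: the job done as asked, in the order asked, and still so for the second after the job is handed in, with the robot touching nothing.
It also fails if it takes over 64 s, if anything falls off the work surface, if the arm or the gripper's body presses on something with over 40 N, if the wrist force passes 120 N, or if a joint passes its speed limit or range.

## Working session

There is one attempt and no reset: what is moved stays moved. The work goes in short steps, Python scripts to look and compute and a shell command to move; the robot and the scene stay as the last step left them, time stands still between calls to the robot, and variables do not carry over. Pictures are saved under pics/ and viewed, at most 10 in all, crops included, and the job is handed in when it is done.

```bash
mkdir -p pics
python3 - <<'E'
from workcell import manip
import cv2
s=manip.state()
for k in s: print(k,s[k])
for n in ("top","scene"):
    d=manip.snapshot(n); cv2.imwrite(f"pics/{n}0.png",d["color"])
    print(n,d["vertical_fov"],d["cx"],d["cy"],d["R"],d["t"])
E
```

```text
time 0.0
joint_positions [ 9.57516608e-01  2.07410558e-01  1.54291808e+00 -7.93619785e-06
  1.39352875e+00 -1.50497846e-01]
qvel [-7.12243057e-04 -7.47217212e-05 -1.19491698e-04 -9.92800266e-04
 -2.13729289e-03  1.65741952e-03]
tau [-1.08798762e-03 -3.70869434e+01 -2.81419373e+01  6.97275507e-02
  3.59994569e-02 -1.43506709e-04]
ee_pos [0.25624583 0.5138473  0.20431321]
ee_rot [ 2.29330778e-01  9.73347888e-01 -1.05224631e-03 -4.18378554e-04]
ft_force [-0.16645337  1.11389958 -1.02519009]
torque [-0.01787816  0.01258345  0.01074187]
gripper_force 0.0
grip_width 0.09391894101812588
top 52.516527740408804 317.7245824185147 196.8095470195756 [[-0.01686729 -0.99811262 -0.05904821]
 [-0.9922466   0.02398264 -0.12194885]
 [ 0.12313482  0.05653344 -0.99077837]] [-0.09049087  0.53213921  1.45619709]
scene 55.54229296797873 313.87204194463965 194.4017773991596 [[ 0.63483679 -0.77234637 -0.02152538]
 [-0.44815489 -0.34538476 -0.82454021]
 [ 0.6293961   0.53309517 -0.56539375]] [-0.41675551  0.25432181  0.85885304]
```

View pics/top0.png

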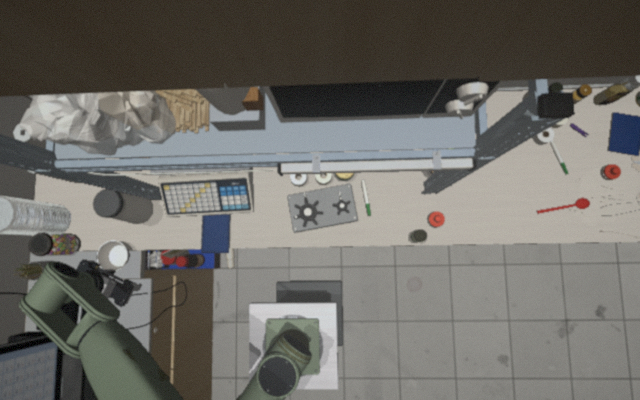

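View pics/scene0.png

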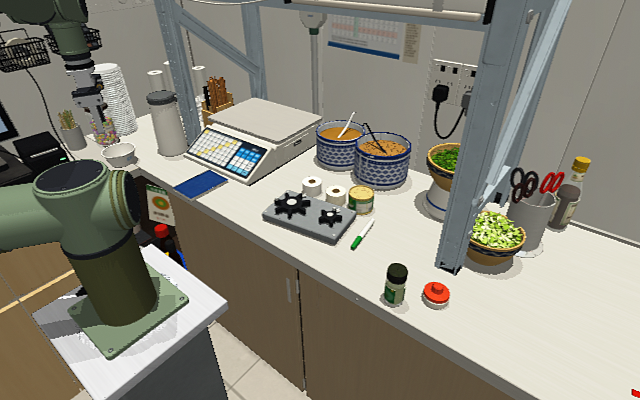

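The top view shows the block near (322,207), with the large wheel at (308,211) and the small one at (342,205). In the scene view the wheels are at (291,204) and (330,214), with the rolls and tin behind. Next I'll enlarge both.

```bash
python3 - <<'E'
import cv2,numpy as np
a=cv2.imread("pics/top0.png")[165:245,270:380]; b=cv2.imread("pics/scene0.png")[165:260,250:390]
a=cv2.resize(a,None,fx=5,fy=5,interpolation=cv2.INTER_CUBIC); b=cv2.resize(b,(550,373),interpolation=cv2.INTER_CUBIC)
cv2.imwrite("pics/c1.png",np.vstack([a[:,:550][:, :],b])[:,:][:773] if 0 else cv2.resize(np.vstack([a,b]),None,fx=.76,fy=.76))
E
cat > h.py <<'E'
import numpy as np,cv2
from workcell import manip
def ray(d,u,v,z):
    f=200/np.tan(np.radians(d["vertical_fov"])/2); R,t=np.array(d["R"]),np.array(d["t"])
    c=-R.T@t; r=R.T@np.array([(u-d["cx"])/f,(v-d["cy"])/f,1]); return c+r*(z-c[2])/r[2]
def proj(d,X):
    f=200/np.tan(np.radians(d["vertical_fov"])/2); p=np.array(d["R"])@X+np.array(d["t"])
    return np.array([d["cx"]+f*p[0]/p[2],d["cy"]+f*p[1]/p[2]])
E
python3 - <<'E'
from h import *
d=manip.snapshot("top");e=manip.snapshot("scene")
print(ray(d,308,211,.048),ray(d,342.5,205.5,.048));print(ray(e,291,202,.048),ray(e,330,214,.048))
E
```

```text
[ 0.47716194 -0.06639071  0.048     ] [ 0.49426456 -0.19116604  0.048     ]
[ 0.47807225 -0.06225406  0.048     ] [ 0.50185886 -0.18606907  0.048     ]
```

View pics/c1.png

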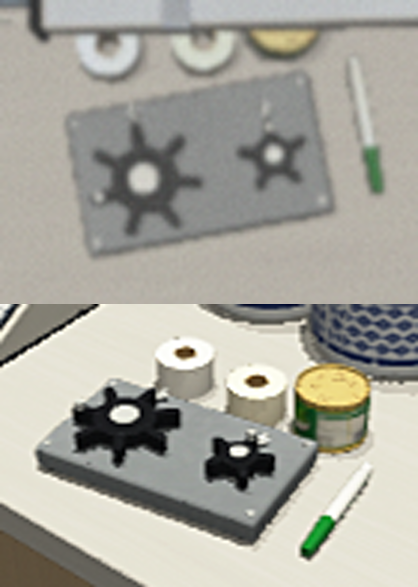

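The crops show the stud on the left arm of the large wheel (crop 100,196), with the hub at (144,179) and the arrow at (135,108). That puts the stud about 104° counter-clockwise of the arrow, so two clicks are needed. Now for a precise measurement.

```bash
cat >> h.py <<'E'
def hubs(d,win):
    out=[]; g=cv2.cvtColor(d["color"],cv2.COLOR_BGR2GRAY)
    x0,y0,x1,y1=win; S=6
    G=cv2.resize(g[y0:y1,x0:x1],None,fx=S,fy=S,interpolation=cv2.INTER_CUBIC)
    n,l,st,c=cv2.connectedComponentsWithStats((G<85).astype(np.uint8))
    for i in range(1,n):
        if st[i,4]<1500: continue
        cn=cv2.findContours((l==i).astype(np.uint8),cv2.RETR_EXTERNAL,cv2.CHAIN_APPROX_NONE)[0][0]
        m=np.zeros_like(G); cv2.drawContours(m,[cn],-1,255,-1)
        m=cv2.erode(m,np.ones((5,5)))
        n2,l2,s2,c2=cv2.connectedComponentsWithStats(((m>0)&(G>120)).astype(np.uint8))
        f=lambda p:[(p[0]+.5)/S-.5+x0,(p[1]+.5)/S-.5+y0]
        M=cv2.moments(cn); (ex,ey),er=cv2.minEnclosingCircle(cn)
        k=1+np.argmax(s2[1:,4]) if n2>1 else 0
        out.append((st[i,4],f((ex,ey)),er/S,f(c2[k])))
    return out
E
python3 - <<'E'
from h import *
for nm,w in (("top",(282,180,360,236)),("scene",(262,186,357,240))):
    d=manip.snapshot(nm)
    for a,ec,er,h in hubs(d,w): print(nm,a,"enc",np.round(ec,2),round(er,2),ray(d,*ec,.044).round(4)[:2],"cap",np.round(h,2),ray(d,*h,.05).round(4)[:2])
d=manip.snapshot("top");e=manip.snapshot("scene")
print("bar",ray(d,472,165,1.0),ray(d,472,165,.8),ray(e,492,12,1.0),ray(e,492,12,.8))
hsv=cv2.cvtColor(d["color"],cv2.COLOR_BGR2HSV); p=d["color"][195,330],d["color"][225,300],d["color"][230,270]; print(p)
g=d["color"].astype(int); m=((g.max(2)<150)).astype(np.uint8); m[:182]=0;m[236:]=0;m[:,:282]=0;m[:,360:]=0
m=cv2.morphologyEx(m,cv2.MORPH_CLOSE,np.ones((3,3)))
c=max(cv2.findContours(m,0,1)[0],key=cv2.contourArea); r=cv2.minAreaRect(c); print(r)
b=cv2.boxPoints(r);q=np.array([ray(d,*x,.028)[:2] for x in b]); print(q.round(4),np.linalg.norm(q-np.roll(q,1,0),axis=1))
E
```

```text
top 7557 enc [307.64 212.05] 14.36 [ 0.4737 -0.0647] cap [307.3  211.49] [ 0.4753 -0.064 ]
top 2313 enc [341.42 205.96] 8.59 [ 0.4931 -0.1873] cap [341.57 205.11] [ 0.4956 -0.1879]
scene 18510 enc [291.87 206.25] 18.82 [ 0.4681 -0.0744] cap [291.23 201.39] [ 0.4787 -0.0627]
scene 3191 enc [352.08 202.17] 8.59 [ 0.5899 -0.1991] cap [309.  212.5] [ 0.4696 -0.1375]
scene 8988 enc [329.71 218.21] 12.09 [ 0.4905 -0.1938] cap [329.57 213.8 ] [ 0.4998 -0.1862]
scene 2915 enc [345.67 226.33] 16.93 [ 0.4887 -0.2485] cap [309.  212.5] [ 0.4696 -0.1375]
scene 12613 enc [297.5  226.92] 37.56 [ 0.4081 -0.1489] cap [309.  212.5] [ 0.4696 -0.1375]
bar [ 0.44455626 -0.34814592  1.        ] [ 0.48332757 -0.41294135  0.8       ] [-2.15839912 -1.28036044  1.        ] [-0.88552603 -0.90515939  0.8       ]
(array([142, 143, 141], dtype=uint8), array([142, 141, 142], dtype=uint8), array([168, 176, 182], dtype=uint8))
((321.8309326171875, 207.8209686279297), (39.015869140625, 66.20989227294922), 79.11447143554688)
[[ 0.5403  0.0172]
 [ 0.5807 -0.2232]
 [ 0.4396 -0.246 ]
 [ 0.3989 -0.0088]] [0.14377154 0.24371957 0.14293949 0.24064972]
```

Run:
```python
from h import *
d=manip.snapshot("top");e=manip.snapshot("scene")
def tri(p,q):
    A=[];b=[]
    for k,(u,v) in((d,p),(e,q)):
        o=ray(k,u,v,.3);r=ray(k,u,v,0)-o;r/=np.linalg.norm(r);P=np.eye(3)-np.outer(r,r);A.append(P);b.append(P@o)
    return np.linalg.lstsq(np.vstack(A),np.hstack(b),rcond=None)[0].round(4)
print("bar",tri((472,165),(492,12)))
print("hub",tri((307.3,211.49),(291.23,201.39)),"small",tri((341.57,205.11),(329.57,213.8)))
print("bar at z=.5,.6,.7",[ray(d,378,165,z)[:2].round(3) for z in(.5,.6,.7)])
H=np.array([.476,-.064]);y=np.radians(9.5)
for r in (.052,.056): print(r,H-r*np.array([np.cos(y),np.sin(y)]))
s=manip.state();print(s["time"],s["ee_pos"])
```

```text
bar [ 0.5272 -0.4869  0.5773]
hub [ 0.4756 -0.0648  0.0526] small [ 0.4957 -0.1884  0.0535]
bar at z=.5,.6,.7 [array([ 0.548, -0.28 ]), array([ 0.528, -0.271]), array([ 0.508, -0.261])]
0.052 [ 0.42471315 -0.07258248]
0.056 [ 0.42076801 -0.07324267]
0.5 [0.25672329 0.51448189 0.20540837]
```

```bash
cat >> h.py <<'E'
from scipy.spatial.transform import Rotation as Ro
def plan(target,yawdeg,N,s=None):
    """constant rows (shift mm, turn rad) to reach target with tool y at yawdeg, tool down"""
    s=s or manip.state(); Rm=Ro.from_quat(s["ee_rot"])
    ya=np.radians(yawdeg); y=np.array([np.cos(ya),np.sin(ya),0]); z=np.array([0,0,-1.])
    Rt=Ro.from_matrix(np.c_[np.cross(y,z),y,z])
    w=(Rm.inv()*Rt).as_rotvec()/N; st=Ro.from_rotvec(w); acc=np.zeros((3,3)); c=Ro.identity()
    for i in range(N): acc+=c.as_matrix(); c=c*st
    sh=np.linalg.solve(acc,Rm.inv().apply(np.array(target)-s["ee_pos"]))
    print("shift mm",(sh*1e3).round(2),"turn",w.round(4))
    return sh,w
E
python3 - <<'E'
from h import *
plan([.4224,-.0734,.15],9.5,16)
E
```

```text
shift mm [-36.62 -15.12   3.46] turn [-0.      0.      0.0589]
```

```bash
python3 -m jog '[1,-36.6,-15.1,1,0,0,0.0589, 1,-36.6,-15.1,1,0,0,0.0589, 1,-36.6,-15.1,1,0,0,0.0589, 1,-36.6,-15.1,1,0,0,0.0589, 1,-36.6,-15.1,1,0,0,0.0589, 1,-36.6,-15.1,1,0,0,0.0589, 1,-36.6,-15.1,1,0,0,0.0589, 1,-36.6,-15.1,1,0,0,0.0589]' 10 && python3 -m jog '[1,-36.6,-15.1,3,0,0,0.0589, 1,-36.6,-15.1,3,0,0,0.0589, 1,-36.6,-15.1,3,0,0,0.0589, 1,-36.6,-15.1,3,0,0,0.0589, 1,-36.6,-15.1,3,0,0,0.0589, 1,-36.6,-15.1,3,0,0,0.0589, 1,-36.6,-15.1,3,0,0,0.0589, 1,-36.6,-15.1,3,0,0,0.0589]' && python3 -m jog '[1,0,0,0,0,0,0, 1,0,0,0,0,0,0]'
python3 - <<'E'
from h import *
s=manip.state();print(s["ee_pos"],s["time"],s["ft_force"],s["grip_width"],s["joint_positions"])
plan([.4224,-.0734,.09],9.5,4)
for n in("top","scene"):
    d=manip.snapshot(n); c=(slice(165,245),slice(270,380)) if n=="top" else (slice(110,250),slice(220,380))
    cv2.imwrite(f"pics/{n}1.png",cv2.resize(d["color"][c],None,fx=4.5,fy=4.5,interpolation=cv2.INTER_CUBIC)[:600])
E
```

```text
time: 1.5
ee_pos: [0.4107, 0.2395, 0.1977]
ee_rot: [0.451, 0.892, 0.0, 0.0]
ft_force: [-0.6, 0.5, -0.2]
grip_width: 0.0176
gripper_force: 0.0
time: 2.5
ee_pos: [0.4224, -0.0743, 0.1737]
ee_rot: [0.647, 0.763, 0.0, 0.0]
ft_force: [0.1, -0.2, 0.2]
grip_width: 0.0003
gripper_force: 0.0
time: 2.75
ee_pos: [0.4225, -0.0725, 0.1736]
ee_rot: [0.646, 0.763, 0.0, -0.0]
ft_force: [0.8, -0.2, -0.4]
grip_width: 0.0006
gripper_force: 0.0
[ 0.42252701 -0.07254703  0.17355716] 2.75 [ 0.83166279 -0.16304224 -0.35908347] 0.000567766887878433 [-3.72992964e-01 -8.38012261e-02  1.91751367e+00  6.41864176e-04
  1.30782078e+00 -5.38755687e-01]
shift mm [-0.21 -0.07 20.89] turn [ 0.0001 -0.0001 -0.0001]
```

View pics/scene1.png

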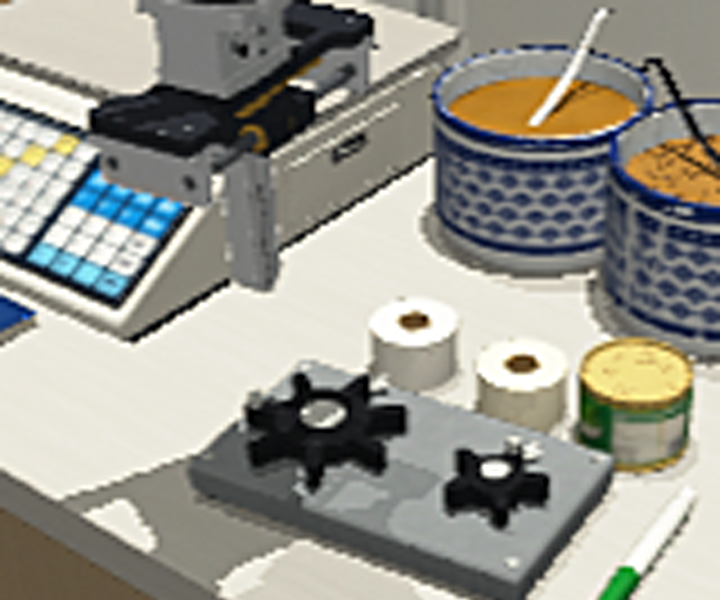

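The closed fingertips hang above the near side of the wheel at crop (260,280), and the stud is still at (255,400), unmoved. Going down into the near gap.

```bash
python3 -m jog '[1,0,0,25,0,0,0, 1,0,0,25,0,0,0, 1,0,0,25,0,0,0, 1,0,0,20,0,0,0, 1,0,0,17,0,0,0, 1,0,0,0,0,0,0]'; python3 -m jog '[1,0,0,4,0,0,0, 1,0,0,4,0,0,0, 1,0,0,4,0,0,0, 1,0,0,4,0,0,0, 1,0,0,4,0,0,0, 1,0,0,3,0,0,0, 1,0,0,0,0,0,0]'
python3 - <<'E'
from h import *
H=np.array([.4756,-.0645]);s=manip.state();print(s["ee_pos"],s["ft_force"])
for f in (0.5,1):
  a=np.radians(9.5-51.43*f); plan([*(H-.054*np.array([np.cos(a),np.sin(a)])),.037],9.5-51.43*f,int(16*f))
d=manip.snapshot("scene");cv2.imwrite("pics/s2.png",cv2.resize(d["color"][140:250,240:360],None,fx=5,fy=5,interpolation=cv2.INTER_CUBIC))
E
```

```text
time: 3.6
ee_pos: [0.4213, -0.0714, 0.0603]
ee_rot: [0.645, 0.764, -0.0, -0.002]
ft_force: [-0.5, 0.3, 0.4]
grip_width: 0.0006
gripper_force: 0.0
time: 4.47
ee_pos: [0.4222, -0.0729, 0.0381]
ee_rot: [0.646, 0.763, -0.0, -0.0]
ft_force: [0.3, 0.1, -0.1]
grip_width: 0.0008
gripper_force: 0.0
[ 0.42215137 -0.07287261  0.03811355] [ 0.25322667  0.0770659  -0.14281114]
shift mm [2.96 0.11 0.14] turn [-0.0001 -0.      0.0561]
shift mm [3.   0.11 0.07] turn [-0.     -0.      0.0561]
```

View pics/s2.png

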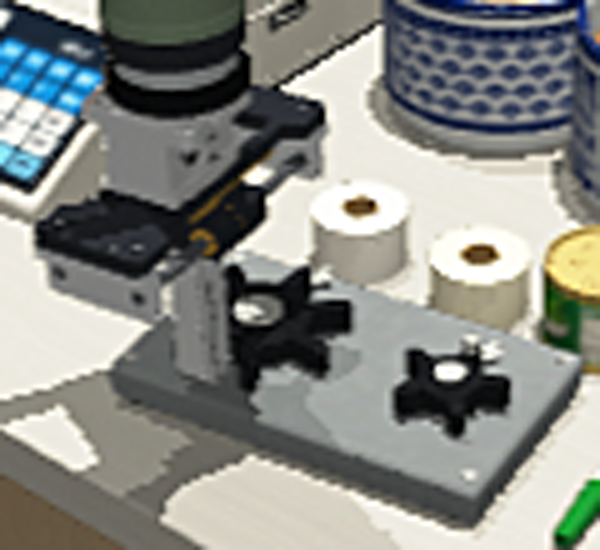

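The tip is in the near gap at crop (205,375), between two arms and free of force. Pushing along the arc.

```bash
python3 -m jog '[1,3,0.1,0,0,0,0.056, 1,3,0.1,0,0,0,0.056, 1,3,0.1,0,0,0,0.056, 1,3,0.1,0,0,0,0.056, 1,3,0.1,0,0,0,0.056, 1,3,0.1,0,0,0,0.056, 1,3,0.1,0,0,0,0.056, 1,3,0.1,0,0,0,0.056]'
python3 - <<'E'
from h import *
H=np.array([.4756,-.0645]);s=manip.state();print(s["ee_pos"],s["ft_force"])
a=np.radians(9.5-51.43); plan([*(H-.054*np.array([np.cos(a),np.sin(a)])),.037],9.5-51.43,8)
E
```

```text
time: 5.52
ee_pos: [0.4238, -0.0498, 0.0386]
ee_rot: [0.8, 0.6, -0.001, 0.0]
ft_force: [-1.5, -3.3, 1.1]
grip_width: 0.0005
gripper_force: 1.4
[ 0.42376659 -0.04983671  0.03861174] [-1.53008806 -3.27165945  1.11354757]
shift mm [3.07 0.06 0.2 ] turn [0.     0.0002 0.056 ]
```

```bash
python3 -m jog '[1,3.1,0.1,0,0,0,0.056, 1,3.1,0.1,0,0,0,0.056, 1,3.1,0.1,0,0,0,0.056, 1,3.1,0.1,0,0,0,0.056, 1,3.1,0.1,0,0,0,0.056, 1,3.1,0.1,0,0,0,0.056, 1,3.1,0.1,0,0,0,0.056, 1,3.1,0.1,0,0,0,0.056]';python3 -m jog '[1,0,0,0,0,0,0,1,0,0,0,0,0,0]'
python3 - <<'E'
from h import *
d=manip.snapshot("scene");cv2.imwrite("pics/s3.png",cv2.resize(d["color"][140:250,240:360],None,fx=5,fy=5,interpolation=cv2.INTER_CUBIC))
E
```

```text
time: 6.52
ee_pos: [0.4361, -0.0277, 0.0386]
ee_rot: [0.913, 0.407, -0.0, 0.0]
ft_force: [-0.1, -0.5, -0.1]
grip_width: 0.0005
gripper_force: 0.1
time: 6.78
ee_pos: [0.436, -0.0278, 0.0385]
ee_rot: [0.913, 0.408, 0.0, 0.0]
ft_force: [-0.3, 0.3, 0.1]
grip_width: 0.0008
gripper_force: 0.0
```

View pics/s3.png

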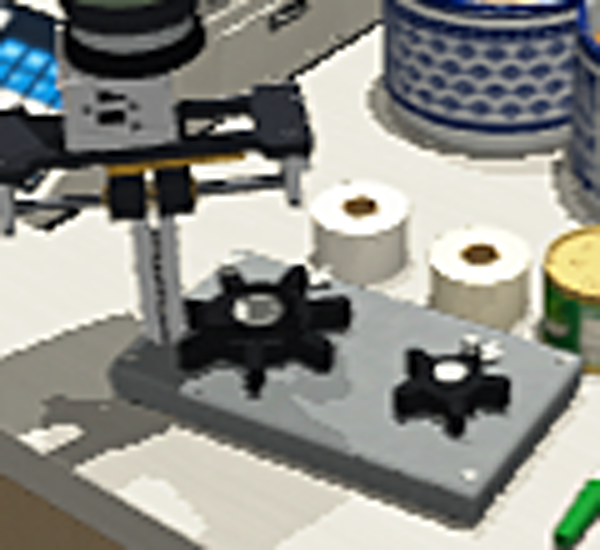

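The force is back to about zero, so the wheel snapped on. The tip sits in the left gap at crop (165,345), and the block is where it was. I'll lift, return over the near gap and check the stud.

```bash
python3 -m jog '[1,0,0,-6,0,0,0, 1,0,0,-14,0,0,0, 1,0,0,-20,0,0,0, 1,-9,-4,0,0,0,-0.15, 1,-9,-2,0,0,0,-0.15, 1,-9,-1,0,0,0,-0.15, 1,-9,0,0,0,0,-0.15, 1,-6,0,0,0,0,-0.15]'; python3 -m jog '[1,0,0,0,0,0,-0.147, 1,0,0,0,0,0,0]'
python3 - <<'E'
from h import *
H=np.array([.4756,-.0645])
a=np.radians(9.5); plan([*(H-.054*np.array([np.cos(a),np.sin(a)])),.075],9.5,3)
d=manip.snapshot("scene"); e=manip.snapshot("top")
A=cv2.resize(d["color"][170:240,250:360],None,fx=5,fy=5,interpolation=cv2.INTER_CUBIC)
B=cv2.resize(e["color"][178:235,280:360],None,fx=4.3,fy=4.3,interpolation=cv2.INTER_CUBIC)
B=cv2.copyMakeBorder(B,0,0,0,550-B.shape[1],cv2.BORDER_CONSTANT); cv2.imwrite("pics/s4.png",np.vstack([A,B])[:600])
E
```

```text
time: 7.82
ee_pos: [0.4129, -0.0611, 0.0796]
ee_rot: [0.698, 0.716, 0.0, 0.001]
ft_force: [0.1, -0.3, 0.2]
grip_width: 0.0008
gripper_force: 0.0
time: 8.07
ee_pos: [0.413, -0.0608, 0.0794]
ee_rot: [0.647, 0.763, 0.0, 0.001]
ft_force: [0.2, 0.2, 0.0]
grip_width: 0.0004
gripper_force: 0.0
shift mm [-4.65  2.39  1.47] turn [ 0.0005  0.0003 -0.0004]
```

View pics/s4.png

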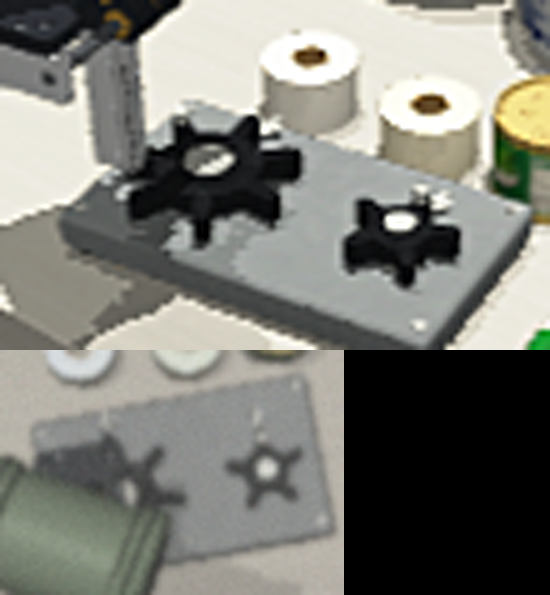

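One bright spot sits at crop (185,105), at the tip of the upper-left arm. I'll check it against the projected stud positions.

```bash
cat >> h.py <<'E'
def studs(d,H=(.4756,-.0645),yaw=9.5):
    g=d["color"].max(2).astype(int)
    for k in range(7):
        a=np.radians(yaw+k*360/7); p=proj(d,np.array([H[0]+.046*np.cos(a),H[1]+.046*np.sin(a),.055])); u,v=p.round().astype(int)
        print(k,p.round(1),g[v-2:v+3,u-2:u+3].max(),np.sort(g[v-2:v+3,u-2:u+3].ravel())[-5:])
E
python3 - <<'E'
from h import *
d=manip.snapshot("scene");studs(d)
d0={**d,"color":cv2.imread("pics/scene0.png")};print("start");studs(d0)
for w,n in ((d0,"0"),(d,"1")):print([(a,np.round(h,2)) for a,_,_,h in hubs(w,(262,186,357,240)) if a>8000])
E
```

```text
0 [299.3 192.8] 255 [244 249 255 255 255]
1 [285.9 192.5] 248 [238 240 240 243 248]
2 [276.  198.3] 126 [114 116 116 117 126]
3 [277.  206.3] 206 [ 82  83 137 137 206]
4 [288.8 210.3] 47 [35 36 38 39 47]
5 [302.3 206.9] 51 [31 34 38 43 51]
6 [306.7 199. ] 189 [180 181 182 183 189]
start
0 [299.3 192.8] 255 [235 242 244 247 255]
1 [285.9 192.5] 240 [217 228 234 237 240]
2 [276.  198.3] 246 [232 233 233 236 246]
3 [277.  206.3] 171 [ 70 110 117 153 171]
4 [288.8 210.3] 48 [33 34 40 42 48]
5 [302.3 206.9] 65 [39 39 39 54 65]
6 [306.7 199. ] 178 [174 175 176 176 178]
[(np.int32(18510), array([291.23, 201.4 ])), (np.int32(8989), array([329.57, 213.8 ])), (np.int32(12592), array([309. , 212.5]))]
[(np.int32(31509), array([292.72, 202.52])), (np.int32(8800), array([329.56, 213.8 ]))]
```

Position 2 went dark, so the stud has moved one step to position 1. The small hub hasn't shifted. One more identical click.

```bash
python3 -m jog '[1,-4.6,2.4,0,0,0,0, 1,-4.6,2.4,0,0,0,0, 1,-4.6,2.4,0,0,0,0, 1,0,0,10,0,0,0, 1,0,0,9,0,0,0, 1,0,0,0,0,0,0]'; python3 -m jog '[1,0,0,4,0,0,0, 1,0,0,4,0,0,0, 1,0,0,4,0,0,0, 1,0,0,4,0,0,0, 1,0,0,4,0,0,0, 1,0,0,2,0,0,0, 1,0,0,0,0,0,0]'; python3 -m jog '[1,3,0.1,0,0,0,0.056, 1,3,0.1,0,0,0,0.056, 1,3,0.1,0,0,0,0.056, 1,3,0.1,0,0,0,0.056, 1,3,0.1,0,0,0,0.056, 1,3,0.1,0,0,0,0.056, 1,3,0.1,0,0,0,0.056, 1,3,0.1,0,0,0,0.056]'
```

```text
time: 8.98
ee_pos: [0.4204, -0.0724, 0.058]
ee_rot: [0.646, 0.763, -0.001, -0.002]
ft_force: [-0.4, -0.3, -0.3]
grip_width: 0.0005
gripper_force: 0.0
time: 9.85
ee_pos: [0.4217, -0.0729, 0.0373]
ee_rot: [0.646, 0.763, -0.0, -0.0]
ft_force: [0.6, -0.6, -0.6]
grip_width: 0.0005
gripper_force: 0.0
time: 10.85
ee_pos: [0.4231, -0.0498, 0.0376]
ee_rot: [0.8, 0.6, -0.001, 0.0]
ft_force: [-2.2, -2.4, 0.4]
grip_width: 0.0005
gripper_force: 1.4
```

```bash
python3 -m jog '[1,3.1,0.1,0,0,0,0.056, 1,3.1,0.1,0,0,0,0.056, 1,3.1,0.1,0,0,0,0.056, 1,3.1,0.1,0,0,0,0.056, 1,3.1,0.1,0,0,0,0.056, 1,3.1,0.1,0,0,0,0.056, 1,3.1,0.1,0,0,0,0.056, 1,3.1,0.1,0,0,0,0.056]';python3 -m jog '[1,0,0,0,0,0,0,1,0,0,0,0,0,0]'; python3 -m jog '[1,0,0,-6,0,0,0, 1,0,0,-14,0,0,0, 1,0,0,-20,0,0,0, 1,0,0,-30,0,0,0, 1,0,0,-30,0,0,0, 1,0,0,-30,0,0,0, 1,20,-30,-20,0,0,0, 1,20,-30,0,0,0,0]'; python3 -m jog '[1,40,-10,0,0,0,0, 1,40,-10,0,0,0,0, 1,40,-10,0,0,0,0, 1,20,0,0,0,0,0,1,0,0,0,0,0,0]'
python3 - <<'E'
from h import *
d=manip.snapshot("scene"); e=manip.snapshot("top"); studs(d)
for w,n,wn in ((d,"s",(262,186,357,240)),(e,"t",(282,180,360,236))):print(n,[(a,np.round(h,2)) for a,_,_,h in hubs(w,wn)if a>2000])
A=cv2.resize(d["color"][170:240,250:360],None,fx=5,fy=5,interpolation=cv2.INTER_CUBIC)
B=cv2.resize(e["color"][178:235,280:360],None,fx=4.3,fy=4.3,interpolation=cv2.INTER_CUBIC)
B=cv2.copyMakeBorder(B,0,0,0,550-B.shape[1],cv2.BORDER_CONSTANT); cv2.imwrite("pics/s5.png",np.vstack([A,B])[:600])
E
```

```text
time: 11.85
ee_pos: [0.4354, -0.0277, 0.0376]
ee_rot: [0.913, 0.408, 0.0, 0.0]
ft_force: [-0.4, 0.5, -0.1]
grip_width: 0.0007
gripper_force: 0.1
time: 12.1
ee_pos: [0.4354, -0.0278, 0.0375]
ee_rot: [0.913, 0.409, 0.0, 0.0]
ft_force: [0.8, -0.2, 0.2]
grip_width: 0.0004
gripper_force: 0.0
time: 13.1
ee_pos: [0.4191, 0.0424, 0.1909]
ee_rot: [0.913, 0.408, 0.003, 0.002]
ft_force: [1.2, -0.3, -0.4]
grip_width: 0.0006
gripper_force: 0.0
time: 13.72
ee_pos: [0.4888, 0.1673, 0.1884]
ee_rot: [0.912, 0.409, 0.001, 0.0]
ft_force: [0.7, 0.5, -0.7]
grip_width: -0.0001
gripper_force: 0.0
0 [299.3 192.8] 255 [234 235 238 241 255]
1 [285.9 192.5] 242 [220 232 237 239 242]
2 [276.  198.3] 227 [215 215 215 220 227]
3 [277.  206.3] 193 [ 77  90 131 136 193]
4 [288.8 210.3] 51 [34 35 37 44 51]
5 [302.3 206.9] 51 [35 38 39 41 51]
6 [306.7 199. ] 184 [175 175 176 178 184]
s [(np.int32(18324), array([291.19, 201.35])), (np.int32(3102), array([309. , 212.5])), (np.int32(8896), array([329.57, 213.8 ])), (np.int32(2836), array([309. , 212.5])), (np.int32(12210), array([309. , 212.5]))]
t [(np.int32(2302), array([320.5, 207.5])), (np.int32(7926), array([307.3 , 211.48]))]
```

View pics/s5.png

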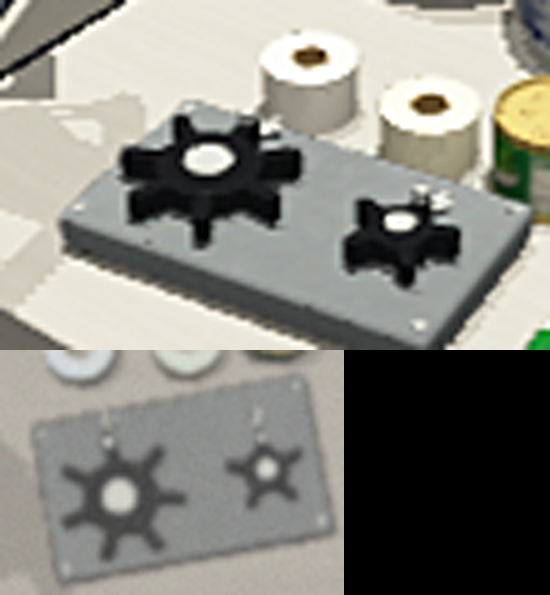

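In both views the stud is at the arrow: top crop stud (108,441) with the arrow at (107,415). The small wheel's stud is still at its own arrow (260,435), the block hasn't moved and the hand is clear.

```bash
python3 -c "
from workcell import manip
print(manip.hand_in())"
```

```text
the job is handed in; nothing more can be done
None
```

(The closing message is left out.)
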